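# Spin the condiment carousel and brake it on the pointer

### The job

Check the bearing of the condiment carousel: with a fingertip, flick it (either way) so that it spins on its own, untouched, for at least two full turns. Then, while it is still turning, brake it with a fingertip so that it stops with the square pot and its engraved line in front of the fixed pointer at the first stop, not pushed into place afterwards, and take the hand off it. Touch and push only: grip or lift nothing, and leave the other things on the counter where they stand.

Things in the scene. Friction and masses are not known exactly. Their poses are not given: they have to be found in the camera images.
- carousel (a joint): angle of the turntable about its vertical axis, rad; grows anticlockwise from above, no stops, counts on over full turns; 0 or any whole number of turns: the engraved line is exactly at the pointer; starts between 1.5 and 4.8. Free bearing: the spin loses about a tenth of its speed each second (inertia about 0.012 kg m2); it stays where it is braked
- tray: the turning part: flat round aluminium disc 320 mm across, 10 mm thick, top 60 mm above the counter, carrying partitions and pots. Origin on the axis at the disc's underside; -x runs along the engraved line. The ring of disc from 105 to 160 mm from the axis is flat and bare: press there from above to brake
- hub (a point): the axis at the disc's top face (60 mm above the counter). A steel knob 24 mm across stands here, 52 mm high. From it four upright white partitions run out in a cross to 105 mm from the axis, 6 mm thick, 45 mm high above the disc, at 45, 135, 225 and 315 degrees from the engraved line: push a flat side of one to spin the disc
- square_pot (a point): centre of the square pot's lid, 35 mm above the disc, 58 mm from the axis. Steel, 47 mm square, with a 12 mm black knob 10 mm high. Three round ones like it, 49 mm across, stand at 90, 180 and 270 degrees round the disc, midway between the partitions. All are fast on the disc
- mark (a point): point on the disc's top, 150 mm from the axis, on the dark engraved line that runs from the square pot to the rim (turns with the disc)
- pointer (a point): point 150 mm from the axis at the height of the disc's top, straight inside the fixed pointer, a steel upright with a diamond-shaped head outside the rim, 173 to 207 mm from the axis, top 58 mm above the counter. The mark must stop here
- shaker: bystander: glass shaker, 42 mm across, 90 mm high, near the disc's rim; origin under its centre
- dip_bowl: bystander: white bowl, 76 mm across, 32 mm high, near the disc's rim; origin under its centre
- glass_mug: bystander: glass mug, 74 mm across, 100 mm high; origin under its centre
- glass_mug2: bystander: another glass mug, same size; origin under its centre
- sauce: bystander: sauce bottle, 56 mm across, 170 mm high; origin under its centre
- ladle: bystander: steel spoon lying on the counter; origin under its middle

How it is judged:
By the outcome, as a careful person would: the job done as asked, in the order asked, and still so for the second after the job is handed in, with the robot touching nothing.
It also fails if it takes over 48 s, if anything falls off the work surface, if the arm or the gripper's body presses on something with over 40 N, if the wrist force passes 120 N, or if a joint passes its speed limit or range.

### The arm

A 7-joint arm with a two-finger parallel gripper is mounted at the origin on the work surface. World frame = base frame: x ahead of the robot, y to its left, z up, the work surface at z = 0. Lengths are in mm, angles in rad, forces in N, time in s.
With the tool pointing down it reaches from about 425 to 950 mm from the base axis. Payload 4.7 kg.
Tool frame: the origin (TCP) lies midway between the tips of the shut fingers; the grasp point (between the pads) lies 19 mm behind it; z points along the fingers, y is the line along which they close (so a half turn about z gives the same grasp; the last joint's range is limited). The gripper opens to 85 mm and grips with 20 to 120 N. Pads are 22 mm wide; open, the fingers measure 114 mm over their backs; the gripper's body (76 mm by 85 mm) begins 54 mm behind the grasp point. The pads swing forward as they close: fully open they stand 13 mm farther back than shut.
Start: joints at [1.141, 0.469, -0.049, 1.532, 0.024, 1.141, -0.082], TCP at [263.401, -621.505, 231.335] pointing down, gripper open.
Joint ranges: [-2.59, 2.59], [-0.33, 1.99], [-1.39, 1.29], [0.1, 2.45], [-1.04, 4.18], [0.21, 1.99], [-2.66, 2.66]. Speed limits (rad/s): [2.57, 2.57, 3.14, 3.14, 3.14, 3.14, 3.14].

### API

Orientations are given as a 3x3 rotation matrix whose columns are the frame's x, y, z axes.
In Python, from station import telemetry, vision, arm, nets gives the robot as it stands.
- The arm moves only by the shell command python3 -m jog 'ROWS'. ROWS is JSON, a list of rows, each a list of 7 numbers: the shift along the tool's x, y, z scaled (see below), then the turn, a rotation vector about the tool's x, y, z scaled (see below), then the closure, from -1 (fully open) to 1 (shut), so that 0 is half open. In form: [[tx, ty, tz, ax, ay, az, gripper], ...]. A call has 1 to 10 rows; each row shifts and turns the commanded pose from where the row before left it, along the tool's axes as they then stand; what a row does not reach is not made up. The controller multiplies each number of a shift by 0.03 m and each number of a turn by 180 degrees. A row lasts 1/8 s, in which the tool goes at most 62.5 mm and 10.7 degrees, less where a joint would pass 70% of its speed; a pose out of reach is approached as far as the arm can. A call with a number of a shift or a turn outside -1 to 1 is refused whole. A call with a gripper value outside its range is refused whole. The fingers move at their own pace and stop on an object; the grip force is fixed at half the most. Time passes only in rows, so rows that do not move let the fingers close. It gives the time, the measured TCP pose, the force, the opening and the grip force at its end, in the units of the state.
- telemetry.get_obs(): the state, without advancing time (a new reading comes with each control period).
- vision.get_image(name): name is "scene" or "top" or "wrist"; returns a dict with "frame" (400x640x3 uint8, red, green, blue), "z_map" (400x640 float32, mm along the optical axis (not along the pixel's ray), 0 where there is no reading), "fx", "fy", "cx", "cy" (pixels), "extrinsics" (4x4, takes a point from camera to world coordinates). Camera axes: x right, y down, z forward; pixel columns grow to the right and rows downward; lengths in mm; the calibration is good to about 2 mm. A picture is of the moment at which its call begins.
- arm.sign_off(): hands the job in; it is judged then, once.
Trained networks look in a picture, given as the dict that the camera call returned (one of the last four; its "shot" number tells which), for a name from the list of things; names that differ only in an ending like _2 or _b are one class to them, and where a whole thing is asked for, a point or a joint stands for the part that bears it (a point fixed in the world has none). Each returns a list of dicts, best first, with "score" (0 to 1); they miss things now and then, are a little off and sometimes report something else, mostly with a low value. They report only what shows in the picture. A call takes as long as a camera call.
- nets.boxes_of(picture, target): "uv" ([column, row] in pixels, amid what is visible of it).
- nets.trace(picture, target): "region" (400x640 bool, what is visible of it) and "uv" ([column, row] in pixels, amid what is visible of it).
- nets.mark_of(picture, target): "uv" ([column, row] in pixels: a listed point, or the origin of a listed thing).
The state is a dict: "time": time; "joint_positions": joint angles; "qvel": joint speeds; "joint_efforts": joint torques, N m; "position": TCP position; "tcp_rot": TCP orientation; "wrist_force": force on the tool from outside, world axes, zero at the start; "wrist_torque": the same for the moment, N m; "width": opening from 0.0 (shut) to 1.0 (fully open); "grip_force": force on a finger pad.
Only numpy, scipy, OpenCV 4.12 (cv2) and the standard library are available. Lean on these libraries where they do the work, as an engineer would, in place of code of your own. Each camera call takes 0.05 s, during which the arm holds its last target. There are 200 camera calls.

## Working session

There is one attempt and no reset: what is moved stays moved. The work goes in short steps, Python scripts to look and compute and a shell command to move; the robot and the scene stay as the last step left them, time stands still between calls to the robot, and variables do not carry over. Pictures are saved under pics/ and viewed, at most 10 in all, crops included, and the job is handed in when it is done.

```bash
ls; mkdir -p pics; cat > h.py <<'E'
import numpy as np,cv2
from station import telemetry, vision, arm, nets
def world(p,uv,z=None):
    u,v=uv; E=np.array(p['extrinsics'])
    d=np.array([(u-p['cx'])/p['fx'],(v-p['cy'])/p['fy'],1.])
    if z is None:
        s=p['z_map'][int(round(v)),int(round(u))]
    else:
        r=E[:3,:3]@d; s=(z-E[2,3])/r[2]
    return E[:3,:3]@(d*s)+E[:3,3]
def save(p,n): cv2.imwrite('pics/'+n,cv2.cvtColor(p['frame'],cv2.COLOR_RGB2BGR))
E
python3 - <<'E'
from h import *
o=telemetry.get_obs(); print(o['time'],np.round(o['tcp_rot'],3).tolist(),o['wrist_force'])
for c in ('top','scene'):
    p=vision.get_image(c); save(p,c+'1.png'); print(c,np.round(p['extrinsics'],2).tolist())
    for t,z in (('hub',60),('square_pot',95),('mark',60),('pointer',60),('shaker',0),('dip_bowl',0),('glass_mug',0),('sauce',0),('ladle',0)):
        for r in nets.mark_of(p,t)[:2]: print(t,round(r['score'],2),np.round(r['uv']),np.round(world(p,r['uv'],z)),np.round(world(p,r['uv'])))
E
```

```text
pics
0.0 [[0.921, 0.39, -0.001], [0.39, -0.921, 0.002], [-0.0, -0.002, -1.0]] [-0.44849421 -0.06299086 -0.43342743]
top [[-0.01, -0.99, 0.17, 320.92], [-1.0, 0.01, 0.01, -8.98], [-0.01, -0.17, -0.99, 1627.11], [0.0, 0.0, 0.0, 1.0]]
hub 0.97 [303. 213.] [539.  80.  60.] [531.  77. 118.]
square_pot 0.89 [308. 197.] [594.  63.  95.] [592.  62. 107.]
square_pot 0.59 [303. 218.] [517.  79.  95.] [516.  78. 103.]
mark 0.94 [318. 178.] [671.  27.  60.] [670.  27.  62.]
pointer 0.83 [330. 244.] [425. -15.  60.] [426. -15.  58.]
pointer 0.71 [321. 178.] [670.  16.  60.] [670.  16.  62.]
shaker 0.68 [243. 227.] [499. 310.  -0.] [489. 292.  90.]
dip_bowl 0.56 [311. 158.] [761.  55.   0.] [758.  55.  10.]
dip_bowl 0.25 [242. 228.] [493. 314.   0.] [483. 295.  98.]
glass_mug 0.78 [448. 270.] [ 332. -449.   -0.] [ 331. -422.   98.]
glass_mug 0.58 [444. 196.] [ 608. -449.    0.] [ 590. -422.   99.]
sauce 0.77 [216. 210.] [563. 414.   0.] [546. 384. 115.]
ladle 0.7 [206. 254.] [397. 450.   0.] [397. 450.  -1.]
scene [[0.59, 0.63, -0.51, 1190.43], [0.81, -0.47, 0.35, -415.42], [-0.02, -0.62, -0.78, 1035.77], [0.0, 0.0, 0.0, 1.0]]
hub 0.86 [335. 181.] [539.  86.  60.] [550.  77.  76.]
square_pot 0.8 [340. 189.] [594.  61.  95.] [597.  59.  98.]
mark 0.86 [343. 222.] [669.  15.  60.] [669.  15.  60.]
pointer 0.65 [283. 178.] [437. -28.  60.] [437. -28.  60.]
shaker 0.68 [376. 155.] [492. 292.   0.] [504. 280.  17.]
dip_bowl 0.88 [374. 249.] [761.  54.   0.] [763.  52.   5.]
glass_mug 0.82 [139. 234.] [ 322. -451.   -0.] [ 370. -449.   58.]
glass_mug 0.57 [180. 311.] [ 607. -455.    0.] [ 648. -453.   72.]
sauce 0.78 [418. 156.] [576. 400.   0.] [585. 388.  15.]
ladle 0.62 [389. 124.] [406. 426.   0.] [405. 428.  -2.]
```

```bash
python3 - <<'E'
import cv2
a=cv2.imread('pics/top1.png')[130:290,200:360]; cv2.imwrite('pics/top1c.png',cv2.resize(a,(600,600),interpolation=cv2.INTER_CUBIC))
E
```

```text
(no output)
```

View pics/top1c.png

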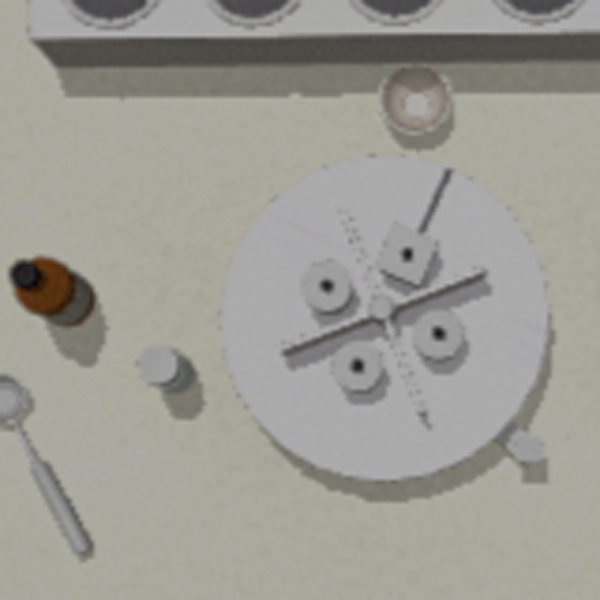

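View pics/scene1.png

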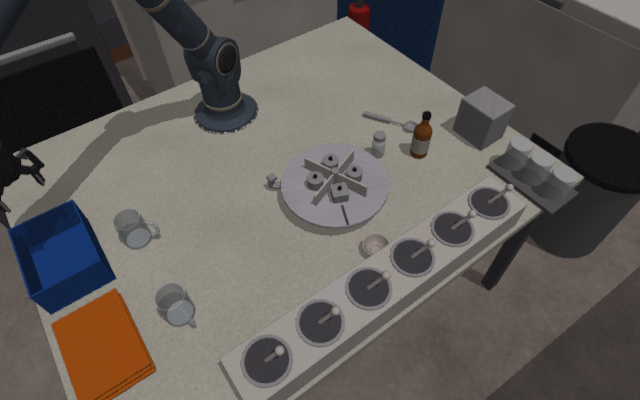

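Top picture: disc centre at about px (303,214), engraved line up and to the right at (318,178), pointer at about (340,248), bowl and shaker clear of the disc. Next I'll fit the axis, the pointer and the line from these images.

```bash
cat >> h.py <<'E'
def cloud(p):
    z=p['z_map'];v,u=np.mgrid[:400,:640];E=np.array(p['extrinsics'])
    c=np.stack([(u-p['cx'])/p['fx']*z,(v-p['cy'])/p['fy']*z,z],-1)
    return c@E[:3,:3].T+E[:3,3]
def plane(p,z):
    v,u=np.mgrid[:400,:640];E=np.array(p['extrinsics'])
    d=np.stack([(u-p['cx'])/p['fx'],(v-p['cy'])/p['fy'],np.ones(u.shape)],-1)@E[:3,:3].T
    return E[:3,3]+d*((z-E[2,3])/d[...,2])[...,None]
def line_angle(p,H,lo=108,hi=152):
    """world angle of the dark line from darkness-weighted pixels on the disc plane"""
    P=plane(p,60)[...,:2]-H; r=np.hypot(*np.moveaxis(P,-1,0)); th=np.arctan2(P[...,1],P[...,0])
    ok=(r>lo)&(r<hi)&(abs(cloud(p)[...,2]-60)<12)
    g=p['frame'].astype(float).mean(-1); b=np.median(g[ok]); w=np.clip(b-g-0.2*b,0,None)*ok
    bins=np.linspace(-np.pi,np.pi,73); h,_=np.histogram(th[ok],bins,weights=w[ok])
    h2=h+np.roll(h,-1); k=np.argmax(h2); c=bins[k+1]
    d=(th-c+np.pi)%(2*np.pi)-np.pi; s=ok&(abs(d)<0.12)
    return c+(d[s]*w[s]).sum()/w[s].sum(), h2[k]/h.sum(), int((w[s]>0).sum())
E
python3 - <<'E'
from h import *
from scipy.optimize import least_squares
for c in ('top','scene'):
    p=vision.get_image(c); C=cloud(p); H=np.array([537,80.])
    for _ in range(3):
        m=(abs(C[...,2]-60)<7)&(np.hypot(C[...,0]-H[0],C[...,1]-H[1])<172)
        P=C[m][:,:2]; a=np.arctan2(P[:,1]-H[1],P[:,0]-H[0]); r=np.hypot(*(P-H).T)
        R=[];A=[]
        for k in np.linspace(-np.pi,np.pi,49)[:-1]:
            s=(a>=k)&(a<k+np.pi/24)
            if s.sum()>3:
                i=np.argmax(np.where(s,r,0)); R.append(P[i])
        R=np.array(R); f=least_squares(lambda x:np.hypot(R[:,0]-x[0],R[:,1]-x[1])-x[2],[*H,160],loss='soft_l1',f_scale=2); H=f.x[:2]
    print(c,'circle',f.x.round(1),'z',np.median(C[m][:,2]).round(1))
    rr=np.hypot(C[...,0]-H[0],C[...,1]-H[1]); th=np.arctan2(C[...,1]-H[1],C[...,0]-H[0])
    q=(rr>172)&(rr<212)&(C[...,2]>30)&(C[...,2]<66)&(abs(th+2.4)<0.5); X=C[q]
    print('pointer',X.mean(0).round(1),len(X),'ang',np.median(th[q]).round(3), np.arctan2(*(X.mean(0)[:2]-H)[::-1]).round(3), 'r',rr[q].min().round(),rr[q].max().round(), X[:,2].max().round())
    print('line',line_angle(p,H))
    for t in('pointer','mark','hub'):
        r=nets.mark_of(p,t)[0]['uv'];w=world(p,r,60)[:2]-H; print(t,np.arctan2(w[1],w[0]).round(3),np.hypot(*w).round())
print(telemetry.get_obs()['time'])
E
```

```text
top circle [537.4  85.5 158.6] z 60.6
pointer [406.2 -51.8  57.1] 51 ang -2.333 -2.334 r 175.0 203.0 66.0
line (np.float64(-0.4223823902828299), np.float64(0.9962786259541985), 24)
pointer -2.425 142.0
mark -0.42 151.0
hub -0.715 8.0
scene circle [539.6  84.  159.7] z 60.1
pointer [410.9 -56.3  52.6] 92 ang -2.309 -2.313 r 174.0 206.0 62.0
line (np.float64(-0.4169343317254521), np.float64(0.9711980440097799), 39)
pointer -2.312 152.0
mark -0.369 149.0
hub 2.61 1.0
1.4
```

```bash
python3 -m jog '[[0.5,-0.45,0,0,0,0,1],[1,-0.9,0,0,0,0,1],[1,-0.9,0,0,0,0,1],[1,-0.9,0,0,0,0,1],[1,-0.9,0,0,0,0,1],[1,-0.9,0,0,0,0,1],[1,-0.9,0,0,0,0,1],[1,-0.9,0,0,0,0,1],[1,-0.9,0,0,0,0,1],[1,-0.9,0.3,0,0,0,1]]' && python3 -m jog '[[1,-0.9,0.5,0,0,0,1],[1,-0.9,0.5,0,0,0,1],[1,-0.9,0.5,0,0,0,1],[1,-0.9,0.5,0,0,0,1],[1,-0.9,0.4,0,0,0,1],[1,-0.9,0.3,0,0,0,1],[0.4,-0.4,0,0,0,0,1],[0,0,0,0,0,0,1]]'
```

```text
time: 2.65
position: [426.6, -271.6, 223.1]
tcp_rot: [[0.92, 0.391, 0.002], [0.391, -0.92, -0.001], [0.001, 0.002, -1.0]]
wrist_force: [-0.2, -0.4, 0.4]
width: -0.001
grip_force: 0.0
time: 3.65
position: [534.5, -37.8, 141.7]
tcp_rot: [[0.92, 0.393, 0.0], [0.393, -0.92, -0.0], [0.0, 0.0, -1.0]]
wrist_force: [-1.5, -0.6, -0.6]
width: 0.001
grip_force: 0.0
```

```bash
python3 -m jog '[[0.4,-0.35,0,0,0,0,1],[0.35,-0.35,0.2,0,0,0,1],[0,0,0,0,0,0,1]]'; python3 - <<'E'
from h import *
H=np.array([538.5,85]); o=telemetry.get_obs(); print(o['time'],o['position'])
p=vision.get_image('wrist'); save(p,'w1.png')
C=cloud(p); E=np.array(p['extrinsics'])
for t,z in (('hub',112),('mark',60),('pointer',60)):
    for r in nets.mark_of(p,t)[:1]: print(t,r['score'],r['uv'],world(p,r['uv'],z))
# tip and partition projected
def px(w):
    c=np.linalg.inv(E)@np.array([*w,1.]); return (c[0]/c[2]*p['fx']+p['cx'],c[1]/c[2]*p['fy']+p['cy'])
u=np.array([np.cos(-1.205),np.sin(-1.205)]);print([np.round(px([*(H+u*r),105])) for r in (20,105)],np.round(px(o['position'])))
E
```

```text
time: 4.03
position: [547.2, -9.6, 134.9]
tcp_rot: [[0.92, 0.392, -0.001], [0.392, -0.92, 0.001], [-0.0, -0.001, -1.0]]
wrist_force: [-0.4, -1.3, 0.1]
width: -0.001
grip_force: 0.0
4.025 [547.15430968  -9.62069698 134.92094226]
hub 0.77 [206.8, 174.6] [561.08897281  68.01197785 112.        ]
mark 0.91 [346.6, 31.0] [676.53968878  22.67974727  60.        ]
[array([207., 195.]), array([338., 199.])] [316. 257.]
```

View pics/w1.png

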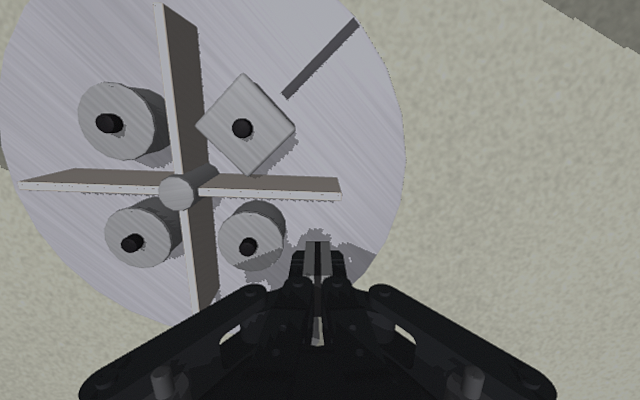

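The wrist picture matches the fit: partition at (230–341, 188), fingertip at (316,257) beside it and clear of the round pot at (252,235). Next step is to descend.

```bash
python3 -m jog '[[0,0,0.9,0,0,0,1],[0,0,1,0,0,0,1],[0,0,0,0,0,0,1]]'
```

```text
time: 4.6
position: [545.3, -11.6, 76.6]
tcp_rot: [[0.921, 0.389, -0.005], [0.389, -0.921, -0.0], [-0.005, -0.001, -1.0]]
wrist_force: [0.3, 1.1, 0.2]
width: 0.001
grip_force: 0.0
```

```bash
python3 -m jog '[[0.2,0.05,0,0,0,0,1],[0.4,0.07,0,0,0,0,1],[0.67,0.01,0,0,0,0,1],[0.9,-0.21,0,0,0,0,1],[0.91,-0.55,0,0,0,0,1],[0.94,0.08,-1,0,0,0,1],[0.65,0.76,-1,0,0,0,1],[0.3,0.4,-0.3,0,0,0,1]]'; python3 - <<'E'
from h import *
H=np.array([538.5,85.])
for i in range(6):
    t=telemetry.get_obs()['time'];p=vision.get_image('top'); a=line_angle(p,H); print(t,a)
E
```

```text
time: 5.6
position: [695.6, 30.4, 151.2]
tcp_rot: [[0.921, 0.39, 0.008], [0.39, -0.921, 0.001], [0.007, 0.002, -1.0]]
wrist_force: [0.1, 0.9, -0.4]
width: -0.001
grip_force: 0.0
5.6 (np.float64(1.6386550770822133), np.float64(0.9546019900497513), 25)
5.65 (np.float64(1.78361015480499), np.float64(0.9713255638467345), 25)
5.7 (np.float64(1.9254614767016336), np.float64(0.9755914068377497), 24)
5.75 (np.float64(2.0682378226235323), np.float64(0.9430813713341595), 24)
5.8 (np.float64(2.209747678614983), np.float64(0.9724503311258279), 22)
5.85 (np.float64(2.3502153518883153), np.float64(0.9813507533452746), 26)
```

Spinning at about 2.85 rad/s. While it slows I'll turn the wrist to get a closer view of the pointer.

```bash
python3 -c "
from station import telemetry as t;print(t.get_obs()['joint_positions'].round(2) if hasattr(t.get_obs()['joint_positions'],'round') else t.get_obs()['joint_positions'])"
python3 -m jog '[[0,0,-1,0,0,0.059,1],[0,0,-1,0,0,0.059,1],[0,0,-0.7,0,0,0.059,1],[0,0,0,0,0,0.059,1]]'; python3 -c "
from station import telemetry as t;print(t.get_obs()['joint_positions'])"
```

```text
[ 0.1   0.59 -0.31  1.56  0.2   1.02 -1.43]
time: 6.4
position: [691.9, 31.4, 230.3]
tcp_rot: [[0.941, -0.339, 0.003], [-0.339, -0.941, 0.001], [0.003, -0.002, -1.0]]
wrist_force: [-0.9, -0.3, -1.1]
width: 0.002
grip_force: 0.0
[-0.00603223  0.50192971 -0.14896492  1.48487264  0.07775558  1.15748823
 -2.08439302]
```

```bash
R='';python3 -m jog '[[0,0,0,0,0,-0.059,1],[0,0,0,0,0,-0.059,1],[0,0,0,0,0,-0.059,1],[0,0,0,0,0,-0.059,1],[0,0,0,0,0,-0.059,1],[0,0,0,0,0,-0.059,1],[0,0,0,0,0,-0.059,1],[0,0,0,0,0,-0.059,1],[0,0,0,0,0,-0.059,1],[0,0,0,0,0,-0.059,1]]' && python3 -m jog '[[0,0,0,0,0,-0.059,1],[0,0,0,0,0,-0.059,1],[0,0,0,0,0,-0.059,1],[0,0,0,0,0,-0.059,1],[0,0,0,0,0,-0.059,1],[0,0,0,0,0,-0.059,1],[0,0,0,0,0,-0.059,1],[0,0,0,0,0,-0.059,1],[0,0,0,0,0,-0.059,1],[0,0,0,0,0,-0.059,1]]'; python3 -c "
from station import telemetry as t;print(t.get_obs()['joint_positions'])"
```

```text
time: 7.65
position: [690.7, 31.1, 227.7]
tcp_rot: [[0.051, 0.999, -0.001], [0.999, -0.051, -0.0], [-0.0, -0.001, -1.0]]
wrist_force: [-0.4, -0.1, 0.5]
width: -0.001
grip_force: 0.0
time: 8.9
position: [690.8, 31.0, 227.7]
tcp_rot: [[-0.973, -0.23, -0.001], [-0.23, 0.973, -0.0], [0.001, -0.0, -1.0]]
wrist_force: [0.1, 0.8, 0.4]
width: 0.002
grip_force: 0.0
[ 0.48041782  0.6864748  -0.96923629  1.45492231  0.57282711  1.30186741
  1.2680256 ]
```

```bash
python3 -m jog '[[0.05,0.6,0,0,0,0,1],[0.05,0.9,0,0,0,0,1],[0.05,0.9,0,0,0,0,1],[0,0.5,0,0,0,0,1],[0,0,0,0,0,0,1]]'; python3 - <<'E'
from h import *
p=vision.get_image('wrist'); save(p,'w2.png'); np.savez('w2.npz',**{k:np.array(v) for k,v in p.items()}); print(np.array(p['extrinsics']).round(2).tolist(),p['fx'])
for t in('pointer','hub','mark'):
    for r in nets.mark_of(p,t)[:1]: print(t,r['score'],r['uv'],world(p,r['uv'],60))
E
```

```text
time: 9.52
position: [667.0, 116.4, 228.6]
tcp_rot: [[-0.974, -0.225, 0.0], [-0.225, 0.974, -0.0], [-0.0, -0.0, -1.0]]
wrist_force: [-1.2, -0.3, 0.5]
width: -0.002
grip_force: 0.0
[[-0.22, 0.93, 0.3, 589.53], [0.97, 0.21, 0.07, 97.82], [-0.0, 0.31, -0.95, 369.46], [0.0, 0.0, 0.0, 1.0]] 276.4033643820563
hub 0.64 [317.1, 56.1] [539.57320644  86.01656375  60.        ]
```

View pics/w2.png

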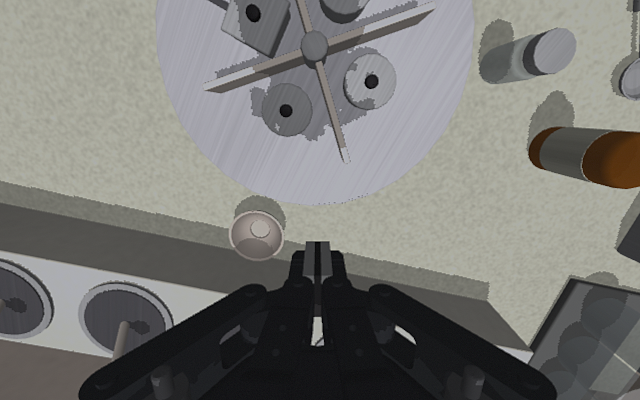

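The wrist view shows the disc at the top with the hub at (315,47), agreeing with the fitted axis; the pointer is above the frame. I'll move 90 mm forward to bring it in.

```bash
python3 -m jog '[[0.7,-0.5,0,0,0,0,1],[1,-0.7,0,0,0,0,1],[1,-0.5,0,0,0,0,1],[0.5,0,0,0,0,0,1],[0,0,0,0,0,0,1],[0,0,0,0,0,0,1]]'; python3 - <<'E'
from h import *
p=vision.get_image('wrist'); save(p,'w3.png'); np.savez('w3.npz',**{k:np.array(v) for k,v in p.items()})
for t in('pointer','hub','mark'):
    for r in nets.mark_of(p,t)[:1]: print(t,r['score'],r['uv'],world(p,r['uv'],60))
p=vision.get_image('top');t=telemetry.get_obs()['time'];print(t,line_angle(p,np.array([538.5,85.])))
E
```

```text
time: 10.48
position: [586.4, 44.0, 228.7]
tcp_rot: [[-0.975, -0.224, 0.001], [-0.224, 0.975, 0.001], [-0.001, 0.001, -1.0]]
wrist_force: [0.0, -0.3, 0.2]
width: -0.0
grip_force: 0.0
pointer 0.96 [283.1, 21.0] [436.66030833 -25.02958123  60.        ]
hub 0.83 [364.2, 150.6] [539.49868863  86.03201189  60.        ]
mark 0.7 [308.3, 259.4] [687.27933162  54.57342008  60.        ]
10.725 (np.float64(-2.2732369314643224), np.float64(0.28647014361300055), 95)
```

View pics/w3.png

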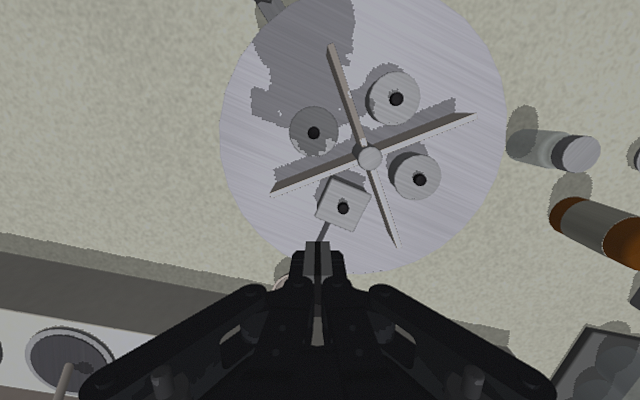

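```bash
python3 -m jog '[[-0.6,0.4,0,0,0,0,1],[-0.9,0.5,0,0,0,0,1],[-0.9,0.5,0.6,0,0,0,1],[-0.6,0.3,1,0,0,0,1],[-0.15,0,1,0,0,0,1],[0,0,1,0,0,0,1],[0,0,0.9,0,0,0,1],[0,0,0.6,0,0,0,1],[0,0,0,0,0,0,1],[0,0,0,0,0,0,1]]'; cat > m.py <<'E'
from h import *
import sys
T=[];A=[]
for i in range(int(sys.argv[1])):
    for c,H in (('top',[537.8,85.5]),('scene',[539.6,84.3])):
        t=telemetry.get_obs()['time']; p=vision.get_image(c); a=line_angle(p,np.array(H))
        rel=(a[0]+2.318)%(2*np.pi); print(c,round(t,3),'rel',rel.round(3),round(a[1],2))
        if a[1]>.6: T.append(t);A.append(rel)
if len(T)>2: f=np.polyfit(T,np.unwrap(A),1); print('w',f[0].round(3),'res',np.round(np.unwrap(A)-np.polyval(f,T),3),'to go from now',(2*np.pi-np.polyval(f,telemetry.get_obs()['time']))%(2*np.pi),telemetry.get_obs()['time'])
E
python3 m.py 4
```

```text
time: 11.98
position: [667.1, 114.4, 76.5]
tcp_rot: [[-0.975, -0.223, 0.002], [-0.223, 0.975, 0.001], [-0.002, 0.0, -1.0]]
wrist_force: [0.3, -0.0, 0.3]
width: 0.0
grip_force: 0.0
top 11.975 rel 4.365 0.2
scene 12.025 rel 0.051 0.18
top 12.075 rel 0.138 0.2
scene 12.125 rel 0.049 0.17
top 12.175 rel 6.093 0.19
scene 12.225 rel 6.157 0.19
top 12.275 rel 6.157 0.21
scene 12.325 rel 6.244 0.2
```

```bash
python3 - <<'E'
from h import *
ims=[]
for c in('top','scene'):
    p=vision.get_image(c); np.savez('d_'+c+'.npz',**{k:np.array(v) for k,v in p.items()})
    b=(slice(150,270),slice(230,370)) if c=='top' else (slice(120,260),slice(240,420))
    ims.append(cv2.resize(cv2.cvtColor(p['frame'][b],cv2.COLOR_RGB2BGR),(395,395)))
cv2.imwrite('pics/d.png',np.hstack(ims)); print(telemetry.get_obs()['time'])
E
```

```text
12.475
```

View pics/d.png

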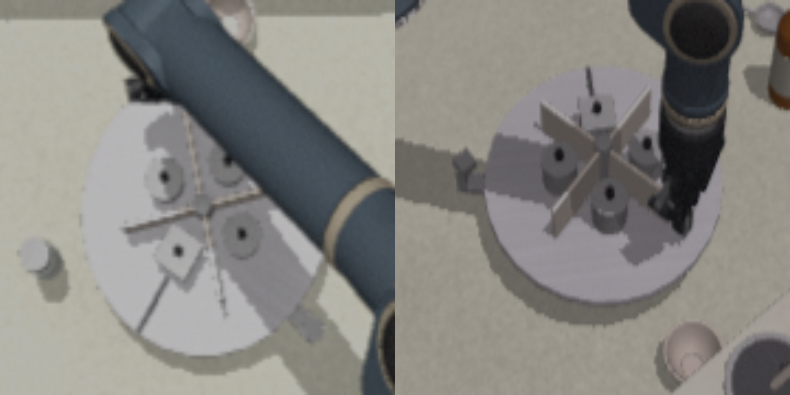

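The line shows at crop (155,305) in the top view and (590,85) in the scene view; the arm's shadow covers part of the disc towards the pointer. I need a detector that ignores the shadow.

```bash
cat >> h.py <<'E'
def line_angle(p,H,lo=110,hi=150,L=(-np.pi*1.5,0.3)):
    P=plane(p,60)[...,:2]-H; r=np.hypot(P[...,0],P[...,1]); th=np.arctan2(P[...,1],P[...,0])
    ok=cv2.erode((abs(cloud(p)[...,2]-60)<12).astype(np.uint8),np.ones((3,3)))>0
    ok&=(r>lo)&(r<hi)
    g=p['frame'].astype(np.float32).mean(-1)
    bg=cv2.morphologyEx(g,cv2.MORPH_CLOSE,np.ones((9,9),np.float32))
    w=np.clip((bg-g)/bg-0.12,0,None)*ok
    c=np.linspace(-np.pi,np.pi,181)[:-1]; s=[]
    for a in c:
        d=(th-a+np.pi)%(2*np.pi)-np.pi; k=ok&(abs(d)*r<6)
        # radial coverage: number of 5 mm rings with line-dark pixels
        s.append(sum(w[k&(r>=q)&(r<q+8)].max(initial=0)>0.08 for q in range(lo,hi,8))+w[k].sum()*.05)
    i=np.argmax(s); d=(th-c[i]+np.pi)%(2*np.pi)-np.pi; k=ok&(abs(d)*r<12)
    return c[i]+(d[k]*w[k]).sum()/max(w[k].sum(),1e-9), s[i]/6, sorted(np.round(s,1))[-8:]
E
python3 - <<'E'
from h import *
for c,H in (('top',[537.8,85.5]),('scene',[539.6,84.3])):
    p=dict(np.load('d_'+c+'.npz')); a=line_angle(p,np.array(H)); print(c,a,(a[0]+2.318)%6.283)
E
sed -i 's/a\[1\]>.6/a[1]>.8/' m.py; python3 m.py 5
```

```text
top (np.float64(2.5757414679424113), np.float64(0.8835295140743256), [np.float64(2.0), np.float64(2.0), np.float64(2.1), np.float64(2.1), np.float64(5.1), np.float64(5.2), np.float64(5.3), np.float64(5.3)]) 4.893741467942411
scene (np.float64(2.6338044139216987), np.float64(0.5304105281829834), [np.float64(2.0), np.float64(2.0), np.float64(2.0), np.float64(2.1), np.float64(2.1), np.float64(3.1), np.float64(3.2), np.float64(3.2)]) 4.951804413921699
top 12.475 rel 5.02 0.88
scene 12.525 rel 5.081 0.72
top 12.575 rel 5.147 0.88
scene 12.625 rel 5.203 0.89
top 12.675 rel 5.271 0.88
scene 12.725 rel 5.327 0.89
top 12.775 rel 5.394 0.87
scene 12.825 rel 5.447 0.89
top 12.875 rel 5.513 0.7
scene 12.925 rel 5.569 0.9
w 1.219 res [-0.003  0.002 -0.002  0.004 -0.     0.005 -0.002 -0.003] to go from now 0.6507463331241681 12.975
```

It has turned more than two turns untouched already (14.2 rad since t=5.6). I'll skip this pass and brake at the next one, where it should be down to about 0.4 rad/s. Meanwhile I'll lower the finger to a hover.

```bash
python3 -m jog '[[0,0,0.2,0,0,0,1],[0,0,0.13,0,0,0,1],[0,0,0,0,0,0,1],[0,0,0,0,0,0,1],[0,0,0,0,0,0,1],[0,0,0,0,0,0,1],[0,0,0,0,0,0,1],[0,0,0,0,0,0,1],[0,0,0,0,0,0,1],[0,0,0,0,0,0,1]]'; python3 -m jog '[[0,0,0,0,0,0,1],[0,0,0,0,0,0,1],[0,0,0,0,0,0,1],[0,0,0,0,0,0,1],[0,0,0,0,0,0,1],[0,0,0,0,0,0,1],[0,0,0,0,0,0,1],[0,0,0,0,0,0,1],[0,0,0,0,0,0,1],[0,0,0,0,0,0,1]]'; python3 m.py 2
```

```text
time: 14.22
position: [666.3, 113.9, 65.4]
tcp_rot: [[-0.975, -0.223, 0.0], [-0.223, 0.975, -0.0], [-0.0, -0.0, -1.0]]
wrist_force: [-1.2, 0.5, 0.3]
width: 0.001
grip_force: 0.0
time: 15.48
position: [666.3, 113.9, 65.4]
tcp_rot: [[-0.975, -0.223, 0.0], [-0.223, 0.975, -0.0], [-0.0, -0.0, -1.0]]
wrist_force: [-0.2, -0.9, -0.0]
width: 0.002
grip_force: 0.0
top 15.475 rel 2.973 0.35
scene 15.525 rel 1.904 0.94
top 15.575 rel 3.033 0.34
scene 15.625 rel 1.985 0.94
```

```bash
python3 - <<'E'
from h import *
T=[];A=[]
for i in range(24):
    t=telemetry.get_obs()['time'];p=vision.get_image('scene')
    if i%2==0:
        a=line_angle(p,np.array([539.6,84.3]))
        if a[1]>.7: T.append(t);A.append((a[0]+2.318)%(2*np.pi))
T=np.array(T);f=np.polyfit(T-T[0],A,2);print(T[0],T[-1],f,'w0',f[1],'w1',f[1]+2*f[0]*(T[-1]-T[0]),np.round(A,3),np.round(np.polyval(f,T-T[0])-A,3))
T1=np.array([5.6,5.65,5.7,5.75,5.8,5.85]);
from scipy.integrate import solve_ivp
from scipy.optimize import least_squares
t=np.r_[T1,12.475,12.575,12.675,12.775,12.925,15.525,15.625,T]
th=np.r_[np.array([1.63866,1.78361,1.92546,2.06824,2.20975,2.35022])+2.318,np.array([5.02,5.147,5.271,5.394,5.569])+4*np.pi,np.array([1.904,1.985])+6*np.pi,np.array(A)+6*np.pi]
def mod(x,t): # v'=-(a+b v)
    th0,v0,a,b=x; s=t-5.6; c=a/b; return th0+(v0+c)*(1-np.exp(-b*s))/b-c*s
r=least_squares(lambda x:mod(x,t)-th,[3.957,2.85,.02,.1]); print(r.x,np.round(r.fun,3))
th0,v0,a,b=r.x;ts=np.log((v0+a/b)/(a/b))/b; print('stop at',5.6+ts,'rel',mod(r.x,5.6+ts)-8*np.pi)
E
```

```text
15.675 16.275 [-0.05352543  0.80458122  2.02268134] w0 0.804581222486172 w1 0.7403507053804502 [2.024 2.101 2.182 2.259 2.337 2.412 2.485] [-0.001  0.002 -0.     0.    -0.001 -0.001  0.001]
[3.9587389  2.87061581 0.04547296 0.09475091] [ 0.002  0.     0.001 -0.    -0.001 -0.002  0.    -0.001 -0.001 -0.001
  0.005 -0.004 -0.003 -0.001  0.002  0.001  0.001  0.     0.001  0.002]
stop at 26.109081621037262 rel -0.7202976108027954
```

The bearing has extra dry friction: the fit says it will stop on its own 0.72 rad short. I'll flick it again, a bit harder, while it's still turning, then repeat the untouched spin. First the time at which to start.

```bash
python3 - <<'E'
import numpy as np
from station import telemetry
from scipy.optimize import brentq
x=[3.9587389,2.87061581,.04547296,.09475091]
def mod(t):
    th0,v0,a,b=x; s=t-5.6; c=a/b; return th0+(v0+c)*(1-np.exp(-b*s))/b-c*s-6*np.pi
t=telemetry.get_obs()['time'];print(t,mod(t),'start at',brentq(lambda q:mod(q)-3.568,t-3,t+8))
E
```

```text
16.875 2.9098582423691575 start at 17.945460070076315
```

```bash
python3 -m jog '[[0,0,-0.2,0,0,0,1],[0,0,0,0,0,0,1],[0,0,0,0,0,0,1],[0,0,0,0,0,0,1],[0,0,0,0,0,0,1],[0,0,0,0,0,0,1],[0,0,0,0,0,0,1],[0,0,0,0,0,0,1]]'; python3 - <<'E'
from h import *
p=vision.get_image('scene');a=line_angle(p,np.array([539.6,84.3]));print((a[0]+2.318)%6.283,a[1])
E
python3 -m jog '[[0.55,0,0,0,0,0,1],[0.55,0,0,0,0,0,1],[0.02,0.4,0,0,0,0,1],[0.15,0.65,0,0,0,0,1],[0.42,0.83,0,0,0,0,1],[0.89,0.85,0,0,0,0,1],[0.88,0.42,0,0,0,0,1],[0.3,0.77,-1,0,0,0,1],[-0.27,0.96,-1,0,0,0,1],[0,0.3,-0.5,0,0,0,1]]'
python3 m.py 4
```

```text
time: 17.88
position: [666.3, 113.9, 71.4]
tcp_rot: [[-0.975, -0.223, 0.0], [-0.223, 0.975, -0.0], [-0.0, -0.0, -1.0]]
wrist_force: [-0.3, 0.0, 0.5]
width: 0.003
grip_force: 0.0
2.011606818022851 0.3447303809225559
time: 19.18
position: [529.2, 246.3, 148.6]
tcp_rot: [[-0.974, -0.227, 0.003], [-0.227, 0.974, 0.003], [-0.003, 0.003, -1.0]]
wrist_force: [-0.3, -0.6, 0.0]
width: -0.002
grip_force: 0.0
top 19.175 rel 0.452 0.17
scene 19.225 rel 6.254 0.91
top 19.275 rel 0.145 0.0
scene 19.325 rel 0.278 0.91
top 19.375 rel 0.434 0.89
scene 19.425 rel 0.582 0.91
top 19.475 rel 0.735 0.88
scene 19.525 rel 0.883 0.92
w 3.043 res [-0.002  0.     0.004  0.     0.001 -0.003] to go from now 5.244853660755254 19.575
```

Spin is now 3.04 rad/s, so the mark reaches the pointer on its third pass (more than 3 turns untouched) at about t≈29.8 s and ≈0.8 rad/s. Back to the hover over the ring, measuring how quickly a downward step is followed.

```bash
python3 -m jog '[[-0.4,-0.6,0,0,0,0,1],[-0.6,-0.9,0,0,0,0,1],[-0.6,-0.95,0,0,0,0,1],[-0.6,-0.95,0,0,0,0,1],[-0.6,-0.95,0,0,0,0,1],[-0.6,-0.9,0.5,0,0,0,1],[-0.05,-0.07,0.8,0,0,0,1],[0,0,0.8,0,0,0,1],[0,0,0,0,0,0,1],[0,0,0,0,0,0,1]]'; python3 -m jog '[[0,0,0,0,0,0,1]]'; python3 -m jog '[[0,0,0.4,0,0,0,1]]'; for i in 1 2 3 4; do python3 -c "
from station import telemetry,vision
vision.get_image('top');o=telemetry.get_obs();print(o['time'],o['position'])"; done
```

```text
time: 20.82
position: [665.8, 110.9, 83.9]
tcp_rot: [[-0.974, -0.225, 0.0], [-0.225, 0.974, 0.001], [-0.001, 0.001, -1.0]]
wrist_force: [0.5, -0.5, 0.2]
width: 0.002
grip_force: 0.0
time: 20.95
position: [666.5, 110.5, 84.7]
tcp_rot: [[-0.975, -0.224, 0.002], [-0.224, 0.975, 0.0], [-0.002, 0.0, -1.0]]
wrist_force: [-0.7, 0.5, 1.2]
width: 0.003
grip_force: 0.0
time: 21.08
position: [667.1, 110.2, 72.9]
tcp_rot: [[-0.975, -0.223, 0.004], [-0.223, 0.975, 0.001], [-0.004, -0.0, -1.0]]
wrist_force: [-0.2, -0.8, -0.7]
width: 0.0
grip_force: 0.0
21.125 [665.62654464 109.27498575  70.07465072]
21.175 [665.28102817 108.99625786  70.09252612]
21.225 [665.52079693 109.15104119  70.52051744]
21.275 [665.83239158 109.33912644  70.96230797]
```

```bash
python3 -m jog '[[0,0,0.1,0,0,0,1],[0,0,0.08,0,0,0,1],[0,0,0.05,0,0,0,1],[0,0,0,0,0,0,1],[0,0,0,0,0,0,1],[0,0,0,0,0,0,1],[0,0,0,0,0,0,1],[0,0,0,0,0,0,1],[0,0,0,0,0,0,1],[0,0,0,0,0,0,1]]'; python3 m.py 2;python3 -m jog '[[0,0,0,0,0,0,1],[0,0,0,0,0,0,1],[0,0,0,0,0,0,1],[0,0,0,0,0,0,1],[0,0,0,0,0,0,1],[0,0,0,0,0,0,1],[0,0,0,0,0,0,1],[0,0,0,0,0,0,1],[0,0,0,0,0,0,1],[0,0,0,0,0,0,1]]'; python3 m.py 2
```

```text
time: 22.52
position: [666.1, 109.5, 64.5]
tcp_rot: [[-0.975, -0.223, 0.0], [-0.223, 0.975, -0.0], [0.0, -0.0, -1.0]]
wrist_force: [0.4, -1.1, -0.2]
width: 0.001
grip_force: 0.0
top 22.525 rel 2.871 0.34
scene 22.575 rel 2.283 0.93
top 22.625 rel 2.937 0.35
scene 22.675 rel 2.489 0.52
time: 23.98
position: [666.1, 109.5, 64.5]
tcp_rot: [[-0.975, -0.223, 0.0], [-0.223, 0.975, -0.0], [-0.0, -0.0, -1.0]]
wrist_force: [0.2, -1.2, -0.6]
width: -0.003
grip_force: 0.0
top 23.975 rel 5.005 0.88
scene 24.025 rel 5.09 0.72
top 24.075 rel 5.182 0.88
scene 24.125 rel 5.267 0.89
w 1.75 res [-0.001  0.002 -0.001] to go from now 0.9276369031061904 24.175
```

```bash
Z='[0,0,0,0,0,0,1]'; for i in 1 2 3; do python3 -m jog '[[0,0,0,0,0,0,1],[0,0,0,0,0,0,1],[0,0,0,0,0,0,1],[0,0,0,0,0,0,1],[0,0,0,0,0,0,1],[0,0,0,0,0,0,1],[0,0,0,0,0,0,1],[0,0,0,0,0,0,1],[0,0,0,0,0,0,1],[0,0,0,0,0,0,1]]' | head -2; done; python3 -m jog '[[0,0,0,0,0,0,1],[0,0,0,0,0,0,1],[0,0,0,0,0,0,1],[0,0,0,0,0,0,1],[0,0,0,0,0,0,1],[0,0,0,0,0,0,1]]' | head -2; python3 m.py 2
```

```text
time: 25.42
position: [666.1, 109.5, 64.5]
time: 26.68
position: [666.1, 109.5, 64.5]
time: 27.92
position: [666.1, 109.5, 64.5]
time: 28.68
position: [666.1, 109.5, 64.5]
top 28.675 rel 5.039 0.88
scene 28.725 rel 5.083 0.72
top 28.775 rel 5.136 0.88
scene 28.825 rel 5.177 0.72
```

```bash
python3 -m jog '[[0,0,0.04,0,0,0,1],[0,0,0,0,0,0,1],[0,0,0,0,0,0,1],[0,0,0,0,0,0,1]]'; python3 m.py 3
```

```text
time: 29.38
position: [666.1, 109.5, 63.4]
tcp_rot: [[-0.975, -0.223, 0.0], [-0.223, 0.975, -0.0], [-0.0, -0.0, -1.0]]
wrist_force: [0.6, 0.5, 1.4]
width: -0.003
grip_force: 0.0
top 29.375 rel 5.688 0.88
scene 29.425 rel 5.726 0.9
top 29.475 rel 5.775 0.88
scene 29.525 rel 5.812 0.9
top 29.575 rel 5.862 0.88
scene 29.625 rel 5.898 0.89
w 0.854 res [ 0.001 -0.004  0.003 -0.003  0.004 -0.002] to go from now 0.3402342848994593 29.675
```

```bash
python3 -m jog '[[0,0,0,0,0,0,1],[0,0,0,0,0,0,1]]' | head -1; python3 m.py 0; python3 -c "
from station import vision;vision.get_image('top')"; python3 -m jog '[[0,0,0.2,0,0,0,1],[0,0,0.03,0,0,0,1],[0,0,0,0,0,0,1]]'; python3 m.py 2
```

```text
time: 29.92
time: 30.35
position: [666.5, 111.1, 60.1]
tcp_rot: [[-0.975, -0.224, 0.002], [-0.224, 0.975, 0.0], [-0.002, 0.0, -1.0]]
wrist_force: [-4.8, -1.3, 18.4]
width: 0.002
grip_force: 8.9
top 30.35 rel 6.265 0.89
scene 30.4 rel 6.262 0.9
top 30.45 rel 6.265 0.89
scene 30.5 rel 6.261 0.9
w -0.017 res [ 0.001 -0.002  0.002 -0.001] to go from now 0.021924432651648118 30.55
```

Stopped 0.02 rad (1.1°) short of the pointer. Now I'll lift straight off.

```bash
python3 -m jog '[[0,0,-0.7,0,0,0,1],[0,0,-1,0,0,0,1],[0,0,-1,0,0,0,1],[0,0,-1,0,0,0,1],[-1,0,-0.3,0,0,0,1],[-1,0,0,0,0,0,1],[0,0,0,0,0,0,1]]'; python3 m.py 3; python3 - <<'E'
from h import *
p=vision.get_image('scene'); cv2.imwrite('pics/end.png',cv2.cvtColor(cv2.resize(p['frame'][100:280,200:440],(800,600)),cv2.COLOR_RGB2BGR))
E
```

```text
time: 31.42
position: [725.8, 123.1, 176.3]
tcp_rot: [[-0.975, -0.222, 0.001], [-0.222, 0.975, 0.001], [-0.001, 0.001, -1.0]]
wrist_force: [-0.9, -0.1, 0.6]
width: 0.004
grip_force: 0.0
top 31.425 rel 6.269 0.87
scene 31.475 rel 6.263 0.9
top 31.525 rel 6.266 0.89
scene 31.575 rel 6.263 0.9
top 31.625 rel 6.267 0.89
scene 31.675 rel 6.262 0.9
w -0.014 res [ 0.002 -0.003  0.001 -0.002  0.003 -0.001] to go from now 0.020621641142110292 31.725
```

View pics/end.png

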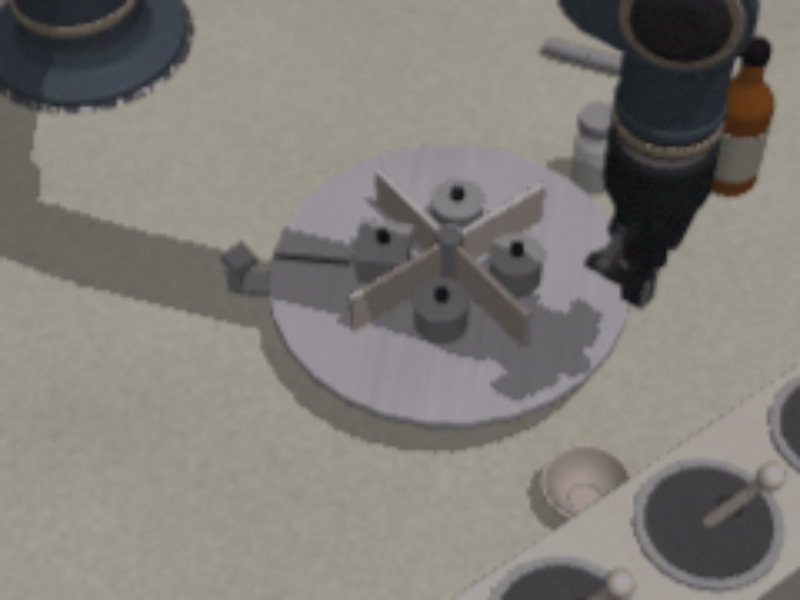

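The engraved line (280–350, 258) points at the pointer's head (240, 262), the disc is at rest, and the hand is clear. Handing in.

```bash
python3 -c "
from station import arm;print(arm.sign_off())"
```

```text
the job is handed in; nothing more can be done
None
```

I handed the job in at about 32 s: the carousel spun over three turns untouched and was braked with a fingertip to its first stop about 0.02 rad (1°) from the pointer; I had flicked it a second time while it was still turning, because the first spin (over two turns) would have died about 0.7 rad short.

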